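# Fit the filter tube to the bead suction unit

## Robot

A 6-joint arm with a two-finger parallel gripper is mounted at the origin on the work surface. World frame = base frame: x ahead of the robot, y to its left, z up, the work surface at z = 0. Lengths are in m, angles in rad, forces in N, time in s.
With the tool pointing down it reaches from about 0.35 to 0.775 m from the base axis. Payload 7.3 kg.
Tool frame: the origin (TCP) lies on the centre line of the jaws, within the pads' length; the fingertips stand 25 mm ahead of it and the grasp point (between the pads) lies 6 mm ahead of it; z points along the fingers, y is the direction in which the jaws open and shut (so a half turn about z gives the same grasp; the last joint's range is limited). The gripper opens to 92 mm and grips with 3 to 60 N. Pads are 19 mm wide; open, the fingers measure 130 mm over their backs; the gripper's body (75 mm by 190 mm) begins 47 mm behind the grasp point.
Start: joints at [0.968, 0.342, 1.524, -0, 1.275, -0.146], TCP at [0.232, 0.471, 0.229] pointing down, gripper open.
Joint ranges: [-2.53, 2.53], [-0.77, 2.02], [0.04, 2.7], [-1, 4.14], [0.28, 2.66], [-3.11, 3.11]. Speed limits (rad/s): [2.57, 2.57, 3.14, 3.14, 3.14, 3.14].

## Interface

Orientations are given as [roll, pitch, yaw] about the fixed x, y, z axes, in that order (R = Rz(yaw) Ry(pitch) Rx(roll)).
In Python, from cell import telemetry, read_camera, workorder gives the robot as it stands.
- The arm moves only by the shell command python3 -m creep 'ROWS' [FORCE]. ROWS is JSON, one flat list of numbers, 5 for each row, row after row: the opening, from 0 (shut) to 1 (fully open), then the shift along the world's x, y, z in m, then the turn about the world's z in rad. A call has 1 to 12 rows; each row shifts and turns the pose as measured when the row begins; what a row does not reach is not made up. A row lasts 1/8 s, in which the tool goes at most 62.5 mm and 10.7 degrees, less where a joint would pass 70% of its speed; a pose out of reach is approached as far as the arm can. A call is refused whole if a number of a shift passes 0.0625 or a number of a turn 0.188, either way. A call with a gripper value outside its range is refused whole. The fingers move at their own pace and stop on an object; FORCE is the grip in N (left out, the last holds). Time passes only in rows, so rows that do not move let the fingers close. It gives the time, the measured TCP pose, the force and the opening at its end, in the units of the state.
- telemetry.observe(): the state, without advancing time (a new reading comes with each control period).
- read_camera(name): name is "scene" or "side" or "wrist"; returns a dict with "image" (480x640x3 uint8, red, green, blue), "fovy" (degrees; the focal length in pixels is half the picture's height over the tangent of half this angle, whatever the lens; pixels are square), "cx", "cy" (the principal point, pixels), "R" (3x3) and "t" (3): a world point X has camera coordinates R X + t. Camera axes: x right, y down, z forward; pixel columns grow to the right and rows downward; lengths in m; the calibration is good to about 2 mm. A picture is of the moment at which its call begins. There is no depth.
- workorder.hand_in(): hands the job in, once; it reports no verdict.
The state is a dict: "time": time; "qpos": joint angles; "qvel": joint speeds; "joint_efforts": joint torques, N m; "tool_pos": TCP position; "tool_rot": TCP orientation; "contact_force": force on the tool from outside, world axes, zero at the start; "torque": the same for the moment, N m; "opening": finger opening in m.
Only numpy, scipy, OpenCV 4.12 (cv2) and the standard library are available. Lean on these libraries where they do the work, as an engineer would, in place of code of your own. Each camera call takes 0.05 s, during which the arm holds its last target.

## Task

Take the filter tube (the one with the wide barrel) out of the wooden stand and push it foot first into the upright push-fit inlet of the suction unit: past the stiff seal and on until it sits firmly on the bottom, pressing gently and never ramming it. Then swing the unit's shut-off lever all the way over to open it, let go, and leave the spare tube and the other things alone.

Things in the scene. Friction and masses are not known exactly. Their poses are not given: they have to be found in the camera images.
- barrel_centre (a point): Filter tube, loose, about 80 g, upright in one hole of the stand. A steel tube 14 mm in diameter, 90 mm long, its foot tapered to 8 mm over the last 6 mm, carries a pale clear barrel 26 mm in diameter and 50 mm tall; whole length 140 mm. This point is the barrel's centre, where to grip: 115 mm above the foot, 25 mm below the top. z runs up along the tube.
- tube_foot (a point): Centre of the foot (lower end) of the filter tube, 115 mm below the barrel's centre; at the start it stands 15 mm above the table, in the hole.
- stand: Fixed wooden block, 90 x 180 x 45 mm high, with two holes 16 mm wide and 30 mm deep at y = +50 and -50 mm in its own frame. Origin: centre of its underside; y along its length. The filter tube stands in one hole, the spare tube in the other (either way round).
- spare_centre (a point): Spare tube: plain steel, 14 mm in diameter, 95 mm long, no barrel, standing in the other hole of the stand. The point is its centre. It stays where it is.
- pump: Suction unit, fixed: a grey box 150 x 240 x 55 mm high. Origin: centre of its underside; y along its length. Upright on its top stand the round metal push-fit inlet (at y = +60 mm) and the shut-off lever (at y = -60 mm).
- inlet_mouth (a point): Centre of the open mouth of the inlet, on its top, 113 mm above the table. The inlet is a vertical metal sleeve, 33 mm in outer diameter and 58 mm tall. It narrows from 24 to 16 mm in the first 5 mm. The bottom cannot be seen or measured and differs from unit to unit: the foot comes to rest 24 to 48 mm below the mouth. More than 30 N between tube and inlet or its bottom does damage.
- seal_centre (a point): Middle of the sprung seal on the inlet's axis, 10 mm below the mouth. The tube is past it when its foot is 17 mm below the mouth; that takes 6 to 14 N, then the tube slides on with 4 to 9 N until it meets the bottom.
- valve (a joint): Small check-valve disc inside the inlet that the tube's foot presses down over the last 5 mm of its way, against under 1 N: 0 m untouched, about 0.005 m when the tube is bottomed (fully home is above 0.004). It then stays down under the tube's weight.
- lever (a joint): Shut-off lever's angle: 0 shut (leaning to the unit's -x), 1.0 rad fully open (leaning to the unit's +x). It stays where it is left; starts at 0 to 0.15. A push of about 1 N at its ball moves it.
- lever_tip (a point): Centre of the black ball, 26 mm in diameter, at the lever's end, 80 mm from its pivot. The pivot axis is parallel to the unit's y, 77 mm above the table, at x = 0, y = -60 mm of the unit; the lever swings 0.5 rad either side of upright. It is pushed from the -x side of the unit.
- spool: Thread spool, loose, 42 mm wide, 56 mm tall, upright; origin under its centre. A bystander.
- jar: Jar with a lid, loose, 60 mm wide, 85 mm tall; origin under its centre. A bystander.
- tray: Shallow bead tray, loose, 70 x 100 x 18 mm high; origin under its centre. A bystander.
Things that resemble listed ones, but are neither listed nor needed, are in the scene too. Leave any purple or turquoise look-alike of the part that bears barrel_centre alone.

How it is judged:
On the way, in this order (a step that is already met when the one before it is completed fails the run):
1. the filter tube is pushed past the seal and sits on the bottom of the inlet (value of joint valve above 0.004 m and horizontal distance between tube_foot and inlet_mouth below 0.004 m and z of tube_foot in the frame of inlet_mouth below -0.022 m), for 0.2 s.
2. the shut-off lever is swung fully open (value of joint lever above 0.85 rad), for 0.2 s.
At the end, for the whole second after the job is handed in: The filter tube stands at rest in the inlet, upright within 0.12 rad, its foot within 4 mm of the inlet's axis and on the bottom (check valve pressed more than 4 of its 5 mm), and the lever is at more than 0.85 of its 1.0 rad (all of step 1 and angle between barrel_centre's own z axis and vertical below 0.12 rad and linear speed of tube below 0.02 m/s and value of joint lever above 0.85 rad); the robot touches nothing.
It fails at once if the tube is rammed: more than 30 N between it and the inlet or its bottom (contact force between tube and pump above 30 N or contact force between tube and valve above 30 N or contact force between tube and shoulder above 30 N).
It fails at once if the spare tube is taken or knocked (distance of spare_centre from where it was at the start of the episode above 0.025 m).
It fails at once if the spool, the jar or the bead tray is knocked away (30 mm) (distance of any of spool, jar, tray from where it was at the start of the episode above 0.03 m).
It also fails if it takes over 58 s, if anything falls off the work surface, if the arm or the gripper's body presses on something with over 40 N, if the wrist force passes 120 N, or if a joint passes its speed limit or range.

## Working session

There is one attempt and no reset: what is moved stays moved. The work goes in short steps, Python scripts to look and compute and a shell command to move; the robot and the scene stay as the last step left them, time stands still between calls to the robot, and variables do not carry over. Pictures are saved under pics/ and viewed, and the job is handed in when it is done.

```bash
ls; mkdir -p pics
python3 - <<'E'
from cell import telemetry, read_camera
import cv2
print(telemetry.observe())
for n in ["scene","side","wrist"]:
    c=read_camera(n); cv2.imwrite(f"pics/{n}0.png",c["image"][:,:,::-1]); print(n,c["fovy"],c["cx"],c["cy"],c["R"],c["t"])
E
```

```text
pics
{'time': 0.0, 'qpos': array([ 9.67995976e-01,  3.42705219e-01,  1.52503599e+00,  9.35703401e-06,
        1.27541673e+00, -1.45985246e-01]), 'qvel': array([-8.07112556e-04,  1.14949418e-03,  1.00723580e-03, -7.32136196e-04,
       -2.04341996e-04, -4.62479068e-05]), 'joint_efforts': array([-6.76736581e-04, -4.31236053e+01, -2.44217098e+01,  7.17036752e-02,
        5.60185465e-02, -1.33010640e-04]), 'tool_pos': array([0.23130407, 0.47083363, 0.22824744]), 'tool_rot': array([-3.14004532e+00, -2.36549874e-04,  2.68477463e+00]), 'contact_force': array([-0.10502793, -0.24123292,  0.18473167]), 'torque': array([-0.05638024, -0.02908507,  0.05665968]), 'opening': 0.09168938098680313}
scene 54.887625285070676 326.8525325620258 242.68688195264974 [[-0.06605005  0.99758246 -0.02160134]
 [ 0.64259789  0.02596488 -0.76576353]
 [-0.76335139 -0.06445969 -0.64275937]] [-0.04951436 -0.31751653  1.59651703]
side 43.064330161113574 322.03505534308516 234.80824910372274 [[-0.95889647 -0.28362393  0.00866188]
 [-0.18482544  0.60112688 -0.777487  ]
 [ 0.21530703 -0.74713047 -0.62883936]] [0.61859501 0.1487019  1.0377782 ]
wrist 67.50069340659586 323.63163435403163 237.48186751746573 [[ 4.41280384e-01  8.97369110e-01 -5.50457776e-04]
 [ 8.64752499e-01 -4.25077159e-01  2.67418255e-01]
 [ 2.39738895e-01 -1.18482440e-01 -9.63580393e-01]] [-0.52505531 -0.03310729  0.3889148 ]
```

View pics/scene0.png

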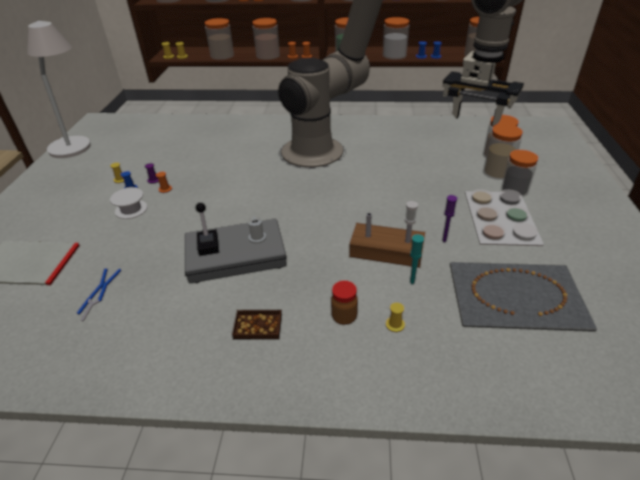

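View pics/side0.png

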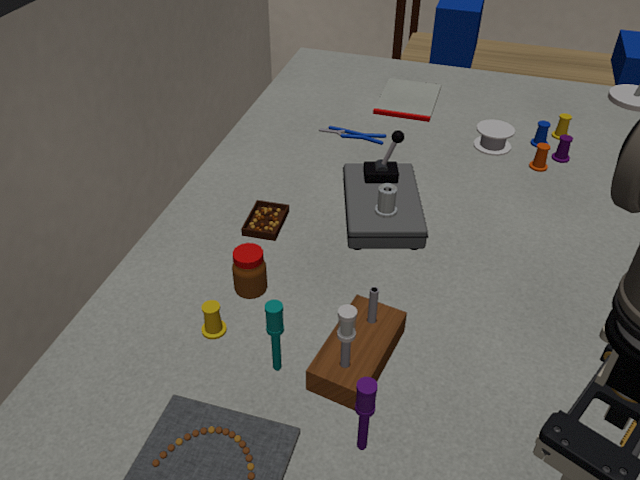

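View pics/wrist0.png

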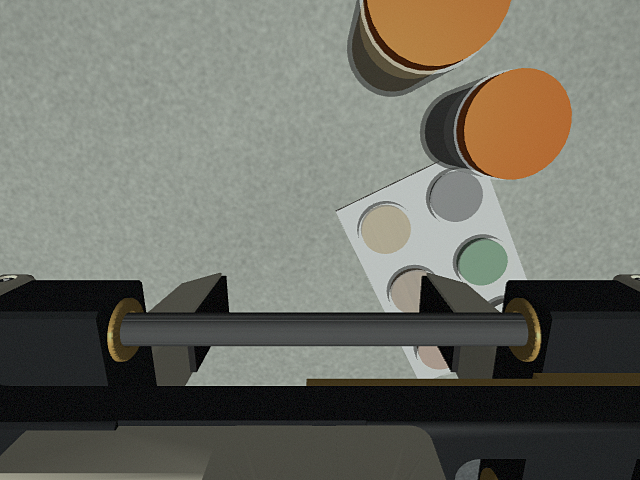

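The scene view shows the stand with the pale-barrelled tube at (411,212) and the plain spare at (369,225). There is a turquoise look-alike at (417,250) and a purple one at (450,210). The pump is at (235,245), with its inlet at (257,230) and its ball at (201,208). In the side view the pale barrel is at (347,322), turquoise at (275,320), purple at (366,398), the inlet at (387,198) and the ball at (398,137). The pale one standing in the stand fits the description; I'll check it in enlarged crops.

Run:
```python
import cv2, numpy as np
def crop(n,x0,y0,w,h,s):
    im=cv2.imread(f"pics/{n}0.png")[y0:y0+h,x0:x0+w]
    im=cv2.resize(im,None,fx=s,fy=s,interpolation=cv2.INTER_CUBIC)
    for i in range(0,w,10):
        cv2.putText(im,str(x0+i),(i*s,10),0,.35,(0,0,255)); cv2.line(im,(i*s,12),(i*s,18),(0,0,255),1)
    for i in range(0,h,10):
        cv2.putText(im,str(y0+i),(0,i*s+4),0,.35,(0,0,255)); cv2.line(im,(24,i*s),(30,i*s),(0,0,255),1)
    return im
a=crop("scene",345,190,90,75,4); b=crop("scene",180,190,110,75,4)
cv2.imwrite("pics/c1.png",np.hstack([a,b]))
cv2.imwrite("pics/c2.png",np.hstack([crop("side",300,280,110,130,4),]))
cv2.imwrite("pics/c3.png",crop("side",335,120,100,135,4))
```

```text
(no output)
```

View pics/c1.png

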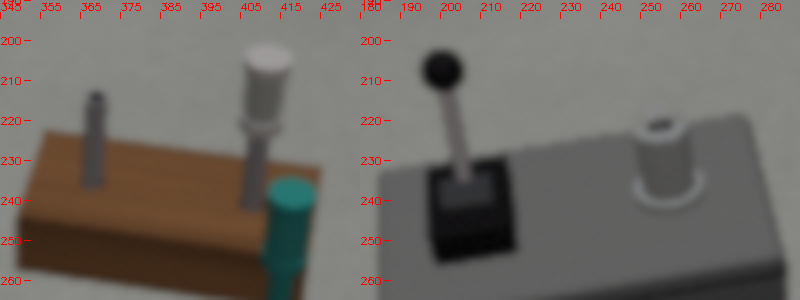

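View pics/c2.png

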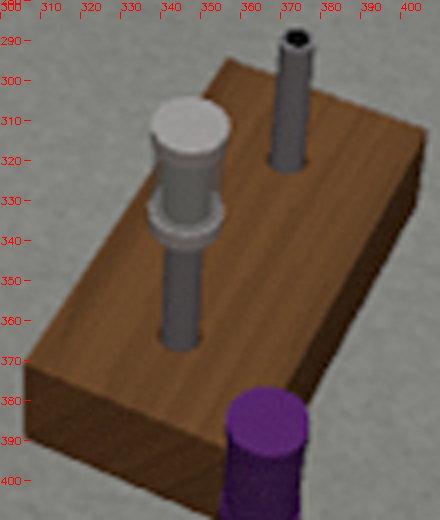

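View pics/c3.png

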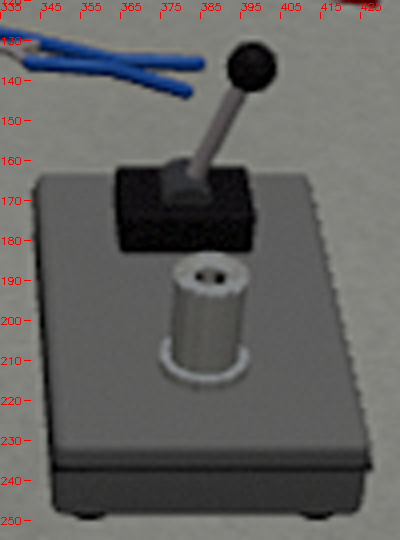

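```bash
cat > h.py <<'E'
import numpy as np, cv2
from scipy.optimize import least_squares
from cell import telemetry, read_camera
def K(c):
    f=240/np.tan(np.radians(c["fovy"])/2); return np.array([[f,0,c["cx"]],[0,f,c["cy"]],[0,0,1]])
def P(c): return K(c)@np.c_[c["R"],c["t"]]
def proj(c,X):
    p=P(c)@np.append(X,1); return p[:2]/p[2]
def tri(obs):  # [(c,(u,v))..]
    X0=cv2.triangulatePoints(P(obs[0][0]),P(obs[1][0]),np.float64(obs[0][1]),np.float64(obs[1][1])).ravel(); X0=X0[:3]/X0[3]
    r=least_squares(lambda X:np.concatenate([proj(c,X)-u for c,u in obs]),X0)
    return r.x,r.fun
def onplane(c,u,z):
    d=c["R"].T@np.linalg.solve(K(c),[u[0],u[1],1]); o=-c["R"].T@c["t"]
    return o+d*(z-o[2])/d[2]
E
python3 - <<'E'
from h import *
s=read_camera("scene"); d=read_camera("side")
for n,a,b in [("barreltop .155",(412.2,205),(347.7,311.2)),("spare top .11",(369.2,214.5),(374.2,289.5)),("mouth .113",(255,221.7),(387.5,189.2)),("ball ~.15",(200.5,207.5),(398,136.7))]:
    X,r=tri([(s,a),(d,b)]); print(n,X.round(4),r.round(2))
print("pump top corners z~.055 side",[onplane(d,u,.055).round(4) for u in [(344.5,164.5),(411.5,164.5),(348,231),(425,231.5)]])
print("scene",[onplane(s,u,.055).round(4) for u in [(184.5,233),(271.5,218.5),(285,255)]])
print("stand",[onplane(d,u,.045).round(4) for u in [(357.5,295),(407,313),(307,371)]])
print(telemetry.observe()["time"])
E
```

```text
barreltop .155 [0.525  0.2867 0.1518] [-0.36 -0.41 -0.21  0.24]
spare top .11 [0.5066 0.1886 0.1077] [-0.25 -0.3  -0.15  0.19]
mouth .113 [ 0.5428 -0.0873  0.1054] [-0.23 -0.34 -0.18  0.27]
ball ~.15 [ 0.5503 -0.2109  0.1497] [-0.18 -0.31 -0.15  0.26]
pump top corners z~.055 side [array([ 0.6617, -0.2255,  0.055 ]), array([ 0.5231, -0.2685,  0.055 ]), array([ 0.5965, -0.0047,  0.055 ]), array([ 0.4585, -0.0455,  0.055 ])]
scene [array([ 0.5326, -0.2759,  0.055 ]), array([ 0.4636, -0.0639,  0.055 ]), array([ 0.6056, -0.0089,  0.055 ])]
stand [array([0.5408, 0.1447, 0.045 ]), array([0.454 , 0.1614, 0.045 ]), array([0.5739, 0.3202, 0.045 ])]
0.25
```

Run:
```python
from h import *
s=read_camera("scene"); d=read_camera("side"); w=read_camera("wrist")
for n,a,b in [("turq",(417.5,238),(274,307)),("purple",(450.5,198.5),(366.5,386)),("jar",(344.5,291),(248,255)),("spool",(396.5,309),(211,307))]:
    X,r=tri([(s,a),(d,b)]); print(n,X.round(4),r.round(2))
cp=-w["R"].T@w["t"]; print("cam",cp.round(4))
from scipy.spatial.transform import Rotation as Ro
o=telemetry.observe(); T=Ro.from_euler('xyz',o["tool_rot"]).as_matrix()
print("cam in tool",(T.T@(cp-o["tool_pos"])).round(4)); print((w["R"]@T).round(3)); print(o["time"])
```

```text
turq [0.6305 0.2937 0.1364] [ 0.47  0.47  0.31 -0.31]
purple [0.473  0.3871 0.1337] [ 0.66  0.67  0.34 -0.35]
jar [0.7382 0.1372 0.0769] [-0.15 -0.16 -0.13  0.13]
spool [0.7603 0.2469 0.0508] [-0.16 -0.15 -0.13  0.11]
cam [0.1672 0.5033 0.3838]
cam in tool [ 0.0719  0.0004 -0.1549]
[[-0.     1.    -0.001]
 [-0.964 -0.    -0.268]
 [-0.268  0.001  0.964]]
0.4
```

```bash
python3 -m creep '[1,0.043,-0.026,0.004,0, 1,0.043,-0.026,0.004,0, 1,0.043,-0.026,0.004,0, 1,0.043,-0.026,0.004,0, 1,0.043,-0.026,0.004,0, 1,0.043,-0.026,0.004,0, 1,0.043,-0.026,0.004,0, 1,0.043,-0.026,0.004,0, 1,0,0,0,0]' 40
python3 - <<'E'
from h import *
c=read_camera("wrist"); cv2.imwrite("pics/w1.png",c["image"][:,:,::-1])
np.savez("w1.npz",**{k:c[k] for k in ("fovy","cx","cy","R","t")})
print(telemetry.observe()["tool_pos"])
E
```

```text
time: 1.52
tool_pos: [0.5848, 0.2553, 0.2611]
tool_rot: [3.141, -0.0, 2.688]
contact_force: [-0.9, 0.8, -0.5]
opening: 0.0919
[0.58325687 0.25652743 0.26108847]
```

View pics/w1.png

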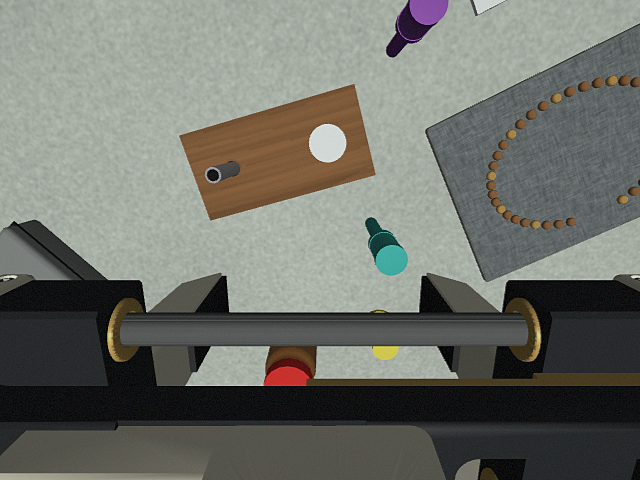

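The wrist view shows the pale barrel top at (327.5,143) in the stand, which confirms it is the filter tube. The spare's top is at (213,175), turquoise at (391,260), purple at (428,8).

Run:
```python
from h import *
s=read_camera("scene"); d=read_camera("side"); w=dict(np.load("w1.npz"))
im=cv2.cvtColor(cv2.imread("pics/w1.png"),cv2.COLOR_BGR2HSV)
m=((im[...,1]<25)&(im[...,2]>190)).astype(np.uint8)[100:190,280:370]
mm=cv2.moments(m,True); u=(280+mm["m10"]/mm["m00"],100+mm["m01"]/mm["m00"]); print(u,m.sum())
X,r=tri([(s,(412.2,205)),(d,(347.7,311.2)),(w,u)]); print(X,r.round(2)); print(onplane(w,u,.155), onplane(w,(213,175),.11))
print(telemetry.observe()["tool_pos"])
```

```text
(327.1568981064022, 142.8277727682597) 1109
[0.52468399 0.28798139 0.15263522] [ 0.21 -0.75 -0.22  0.52 -0.22  0.18]
[0.52460037 0.28816301 0.155     ] [0.50674387 0.19038886 0.11      ]
[0.5815497  0.25819134 0.26153541]
```

```bash
python3 -m creep '[1,-0.028,0.015,0,0, 1,-0.028,0.015,0,0, 1,0,0,0,0, 1,0,0,0,0]'
```

```text
time: 2.17
tool_pos: [0.52, 0.2922, 0.2623]
tool_rot: [3.14, -0.002, 2.698]
contact_force: [-0.3, -0.1, 1.0]
opening: 0.0922
```

```bash
python3 -m creep '[1,0.004,-0.004,-0.03,0, 1,0,0,-0.03,0, 1,0,0,0,0, 1,0,0,0,0]'
```

```text
time: 2.68
tool_pos: [0.5261, 0.2882, 0.2029]
tool_rot: [3.137, 0.001, 2.699]
contact_force: [0.3, -0.5, 1.1]
opening: 0.0918
```

```bash
python3 -m creep '[1,0,0,0,0]'
```

```text
time: 2.8
tool_pos: [0.5267, 0.2883, 0.2041]
tool_rot: [3.136, 0.002, 2.698]
contact_force: [-0.8, 0.2, 0.4]
opening: 0.0916
```

```bash
python3 -m creep '[1,-0.001,0,-0.034,0, 1,-0.001,0,-0.033,0, 1,0,0,0,0, 0,0,0,0,0, 0,0,0,0,0, 0,0,0,0,0, 0,0,0,0,0, 0,0,0,0,0]' 40
python3 - <<'E'
from h import *
for n in ["wrist","side"]:
    c=read_camera(n); cv2.imwrite(f"pics/{n}2.png",c["image"][:,:,::-1])
E
```

```text
time: 3.8
tool_pos: [0.5296, 0.2901, 0.1456]
tool_rot: [3.124, 0.014, 2.698]
contact_force: [0.9, -0.8, -0.3]
opening: 0.0468
```

View pics/wrist2.png

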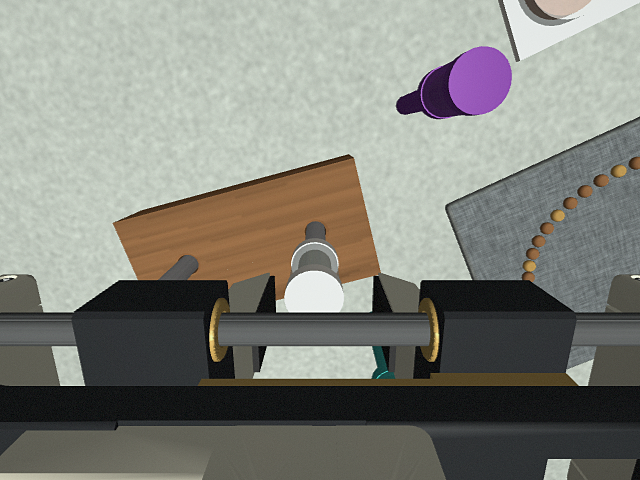

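View pics/side2.png

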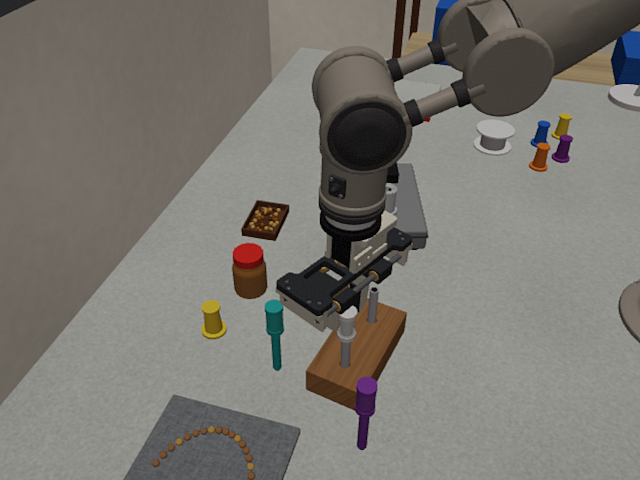

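The wrist view shows the fingers still closing around the barrel top at (314,292). The tool has drifted about 5 mm in xy and 10 mm high, so I'll correct that and then close.

```bash
python3 -m creep '[0.5,-0.005,-0.002,-0.009,0, 0.5,0,0,0,0]'
```

```text
time: 4.15
tool_pos: [0.5238, 0.2879, 0.1354]
tool_rot: [3.125, 0.013, 2.698]
contact_force: [0.9, -0.4, 0.9]
opening: 0.0459
```

```bash
python3 -m creep '[0,0,0,0,0, 0,0,0,0,0, 0,0,0,0,0, 0,0,0,0,0]' 40
```

```text
time: 4.65
tool_pos: [0.5239, 0.2878, 0.1353]
tool_rot: [3.125, 0.013, 2.698]
contact_force: [-0.7, 0.6, -0.1]
opening: 0.0242
```

Gripped. The 24 mm opening fits the barrel's waist between the flanges. Lifting next.

```bash
python3 -m creep '[0,0,0,0.02,0, 0,0,0,0.02,0, 0,0,0,0.045,0, 0,0,0,0.045,0, 0,0,0,0,0]'
python3 - <<'E'
from h import *
print(telemetry.observe())
for n in ["wrist","side"]:
    c=read_camera(n); cv2.imwrite(f"pics/{n}3.png",c["image"][:,:,::-1])
E
```

```text
time: 5.28
tool_pos: [0.5229, 0.2874, 0.2678]
tool_rot: [3.127, 0.011, 2.698]
contact_force: [-0.7, 1.0, -1.2]
opening: 0.0243
{'time': 5.275, 'qpos': array([ 0.37311074,  0.44073045,  1.2648186 ,  0.00210134,  1.41751906,
       -0.75478853]), 'qvel': array([-3.94436675e-05,  4.04497558e-02,  7.33703411e-02, -7.26955226e-04,
       -1.55988615e-02,  1.50948070e-03]), 'joint_efforts': array([ 5.66403789e-03, -5.14461565e+01, -2.73393273e+01,  4.02242574e-02,
        4.61344393e-01,  6.60189089e-04]), 'tool_pos': array([0.52290935, 0.28744019, 0.26782563]), 'tool_rot': array([3.12667195, 0.01117432, 2.69831064]), 'contact_force': array([-0.73924365,  1.0138561 , -1.22107598]), 'torque': array([-0.02023771, -0.01487939, -0.03171636]), 'opening': 0.0242770720004535}
```

View pics/wrist3.png

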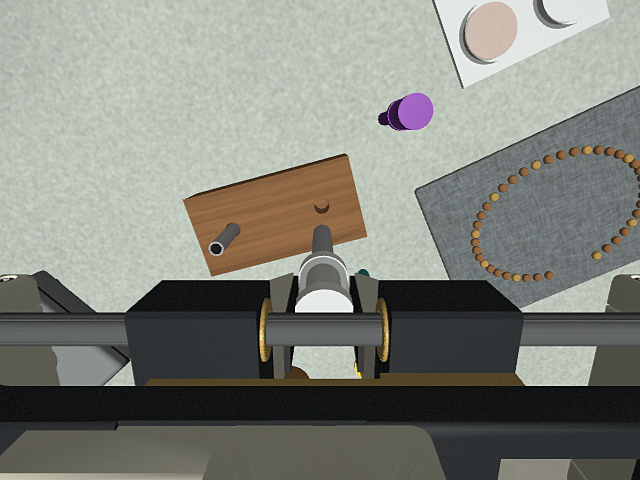

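View pics/side3.png

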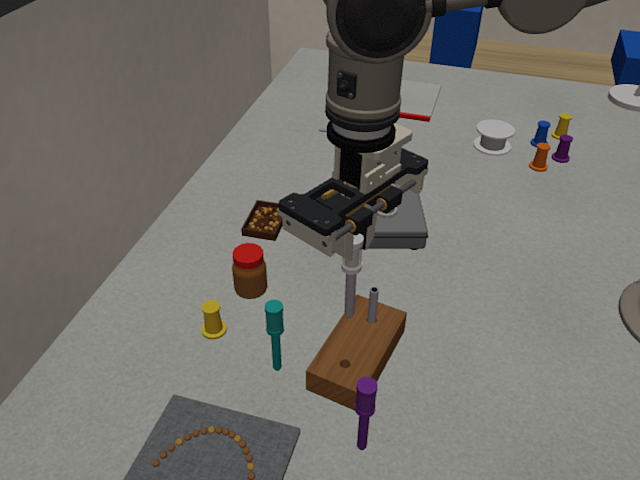

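The tube hangs upright out of its hole: foot at about (322,230) in the wrist view, empty hole at (321,207), spare untouched. Next I move past the inlet so the wrist camera can see its mouth.

```bash
python3 -m creep '[0,0.008,-0.049,0,0, 0,0.008,-0.049,0,0, 0,0.008,-0.049,0,0, 0,0.008,-0.049,0,0, 0,0.008,-0.049,0,0, 0,0.008,-0.049,0,0, 0,0.008,-0.049,0,0, 0,0.008,-0.049,0,0, 0,0,0,0,0, 0,0,0,0,0]'
python3 - <<'E'
from h import *
c=read_camera("wrist"); cv2.imwrite("pics/w4.png",c["image"][:,:,::-1])
np.savez("w4.npz",**{k:c[k] for k in ("fovy","cx","cy","R","t")})
o=telemetry.observe();print(o["tool_pos"],o["tool_rot"])
E
```

```text
time: 6.62
tool_pos: [0.577, -0.1162, 0.2417]
tool_rot: [-3.139, -0.028, 2.7]
contact_force: [0.3, 0.3, -1.1]
opening: 0.024
[ 0.57698994 -0.11609308  0.24169662] [-3.13890108 -0.02813537  2.70075871]
```

View pics/w4.png

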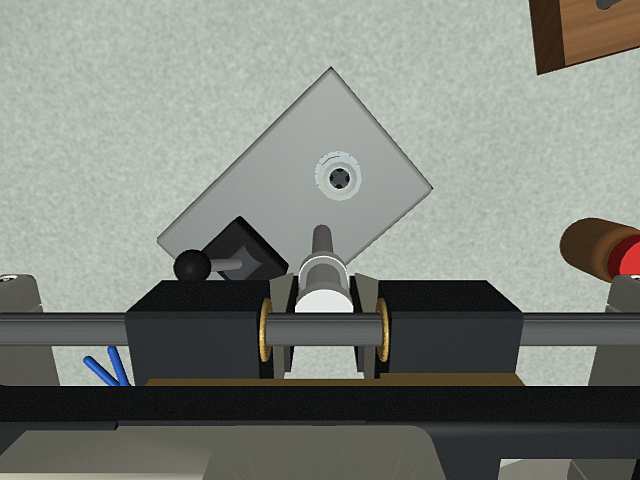

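The wrist view shows the inlet mouth near (339,178), the ball near (192,266) and the foot near (320,228). I'll enlarge it.

Run:
```python
import cv2
im=cv2.imread("pics/w4.png")[130:280,260:410]; cv2.imwrite("pics/c4.png",cv2.resize(im,None,fx=4,fy=4,interpolation=cv2.INTER_CUBIC))
```

```text
(no output)
```

View pics/c4.png

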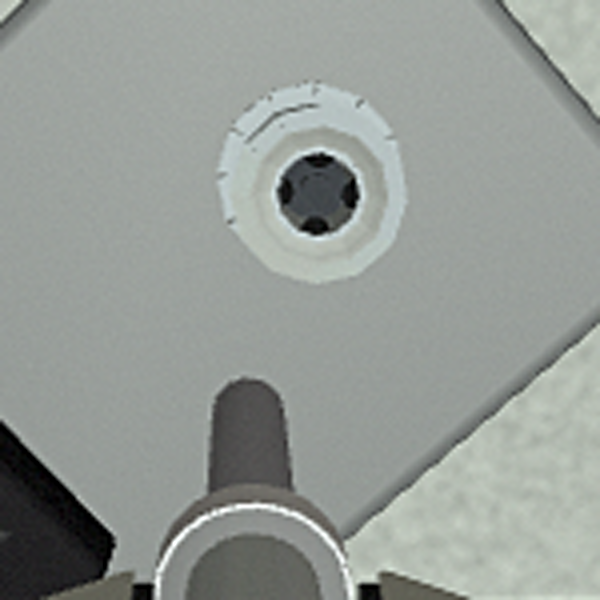

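```bash
cat >> h.py <<'E'
from scipy.spatial.transform import Rotation as Ro
def footpred(pos,rot):
    Tg=Ro.from_euler('xyz',[3.125,.013,2.698]); f=Tg.inv().apply(np.array([.5246,.288,.015])-[.5239,.2878,.1353])
    b=Tg.inv().apply([0,0,1.])
    T=Ro.from_euler('xyz',rot); return pos+T.apply(f), T.apply(b)
E
python3 - <<'E'
from h import *
w=dict(np.load("w4.npz")); s=read_camera("scene"); d=read_camera("side")
o=telemetry.observe(); f,a=footpred(o["tool_pos"],o["tool_rot"]); print("foot",f,"axis",a,"px",proj(w,f))
print("foot by image", onplane(w,(322,228.75),f[2]))
u=(340.4,179.1); print("mouth",onplane(w,u,.113)); print(tri([(s,(255,221.7)),(d,(387.5,189.2)),(w,u)]))
print(o["tool_pos"],o["tool_rot"])
print("corners",[onplane(w,p,.055) for p in [(331,68),(432,187),(157,239)]])
print("ball",onplane(w,(192,266),.15))
E
```

```text
foot [ 0.5729092  -0.11529493  0.12259357] axis [4.34974050e-02 4.09178589e-04 9.99053456e-01] px [321.96264114 231.41929573]
foot by image [ 0.57097416 -0.11434526  0.12259357]
mouth [ 0.54287854 -0.08505662  0.113     ]
(array([ 0.54337943, -0.08524404,  0.10656621]), array([ 0.49239063, -0.5601926 , -0.67236459,  0.2696762 , -0.30222762,
        0.00866433]))
[ 0.57744344 -0.11544865  0.24281019] [-3.13930438 -0.02620406  2.70208405]
corners [array([ 0.45647627, -0.05173254,  0.055     ]), array([ 0.59229586, -0.00899685,  0.055     ]), array([ 0.52416229, -0.27288978,  0.055     ])]
ball [ 0.5502329  -0.20905075  0.15      ]
```

```bash
python3 -m creep '[0,0,0,0.035,0, 0,0,0,0,0]'; python3 -m creep '[0,-0.006,0.049,0,0, 0,-0.006,0.049,0,0, 0,-0.006,0.049,0,0, 0,-0.006,0.049,0,0, 0,0,0,0,0]'
```

```text
time: 7.02
tool_pos: [0.5774, -0.1129, 0.2785]
tool_rot: [-3.14, -0.027, 2.705]
contact_force: [-0.2, 0.0, -0.3]
opening: 0.0241
time: 7.65
tool_pos: [0.5494, 0.0924, 0.2739]
tool_rot: [-3.139, -0.031, 2.71]
contact_force: [0.5, 0.7, -1.1]
opening: 0.024
```

```bash
python3 -m creep '[0,0,-0.012,0.015,0, 0,0,-0.012,0.015,0, 0,0,-0.012,0.015,0, 0,0,-0.012,0.015,0, 0,0,0,0,0]'; python3 -m creep '[0,0,0,-0.06,0, 0,0,0,0,0, 0,0,0,0,0]'
```

```text
time: 8.28
tool_pos: [0.5497, 0.036, 0.339]
tool_rot: [-3.137, -0.028, 2.704]
contact_force: [0.4, 0.1, -0.8]
opening: 0.0242
time: 8.65
tool_pos: [0.5506, 0.0336, 0.2806]
tool_rot: [-3.139, -0.024, 2.7]
contact_force: [-0.2, -0.1, 0.6]
opening: 0.0241
```

```bash
python3 -m creep '[0,0,0.02,0.02,0, 0,0,0.02,0.02,0, 0,0,0,0.02,0, 0,0,0,0,0]'; python3 -m creep '[0,0,0,-0.04,0, 0,0,0,-0.04,0, 0,0,0,-0.04,0, 0,0,0,0,0, 0,0,0,0,0]'
```

```text
time: 9.15
tool_pos: [0.5542, 0.0747, 0.3522]
tool_rot: [3.137, -0.01, 2.7]
contact_force: [1.1, 0.6, -1.3]
opening: 0.0243
time: 9.78
tool_pos: [0.5567, 0.0741, 0.2344]
tool_rot: [3.133, -0.001, 2.699]
contact_force: [-0.9, 0.2, -0.8]
opening: 0.0242
```

```bash
python3 -m creep '[0,0,0,0.02,0, 0,0,0,0.015,0, 0,-0.002,-0.02,0,0, 0,-0.002,-0.02,0,0, 0,-0.002,-0.02,0,0, 0,-0.002,-0.02,0,0, 0,-0.002,-0.02,0,0, 0,0,-0.02,0,0, 0,0,-0.02,0,0, 0,0,0,0,0]'
python3 - <<'E'
from h import *
o=telemetry.observe(); f,a=footpred(o["tool_pos"],o["tool_rot"]); print("foot",f,"axis",a)
print(np.array([.543,-.085,.113])-f)
E
```

```text
time: 11.02
tool_pos: [0.5481, -0.079, 0.2814]
tool_rot: [3.13, 0.018, 2.696]
contact_force: [-0.4, 0.5, -0.8]
opening: 0.0239
foot [ 0.54906041 -0.07961186  0.16105615] axis [-0.00230215  0.00632114  0.99997737]
[-0.00606041 -0.00538814 -0.04805615]
```

```bash
python3 -m creep '[0,-0.006,-0.005,-0.01,0, 0,0,0,-0.01,0, 0,0,0,-0.01,0, 0,0,0,0,0]'
python3 - <<'E'
from h import *
o=telemetry.observe(); f,a=footpred(o["tool_pos"],o["tool_rot"]); print("foot",f,"axis",a)
print(np.array([.543,-.085,.113])-f)
ims=[]
for n,(x,y) in {"wrist":(320,200),"side":(387,180),"scene":(255,215)}.items():
    c=read_camera(n); cv2.imwrite(f"pics/{n}5.png",c["image"][:,:,::-1])
    print(n,proj(c,f),proj(c,[.543,-.085,.113]))
    ims.append(cv2.resize(c["image"][y-65:y+65,x-32:x+33,::-1],None,fx=4,fy=4,interpolation=cv2.INTER_CUBIC))
cv2.imwrite("pics/c5.png",np.hstack(ims))
E
```

```text
time: 11.52
tool_pos: [0.5409, -0.0833, 0.249]
tool_rot: [3.129, 0.017, 2.697]
contact_force: [0.2, -0.4, -0.4]
opening: 0.0241
foot [ 0.54172191 -0.08380468  0.12865496] axis [-0.00139396  0.00553574  0.99998371]
[ 0.00127809 -0.00119532 -0.01565496]
wrist [320.94198714 230.72339349] [320.20382677 227.66998587]
side [388.43628809 180.29076744] [387.25683678 186.76187854]
scene [255.09823229 213.38668171] [255.29891864 218.92445526]
```

View pics/c5.png

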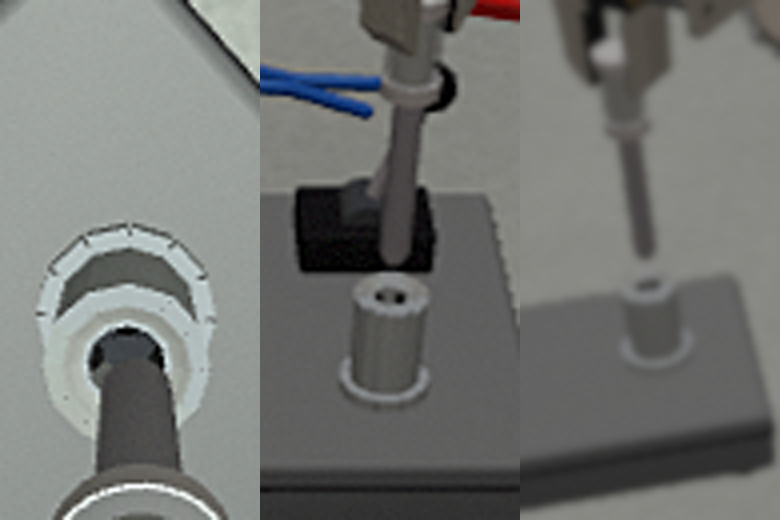

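```bash
python3 -m creep '[0,0.001,-0.0015,-0.008,0, 0,0,0,-0.008,0, 0,0,0,0,0]' 50
python3 - <<'E'
from h import *
o=telemetry.observe(); f,a=footpred(o["tool_pos"],o["tool_rot"]); print("foot",f,"axis",a,o["contact_force"])
print(np.array([.543,-.085,.113])-f)
ims=[]
for n,(x,y) in {"wrist":(320,200),"side":(387,180),"scene":(255,215)}.items():
    c=read_camera(n)
    ims.append(cv2.resize(c["image"][y-65:y+65,x-32:x+33,::-1],None,fx=4,fy=4,interpolation=cv2.INTER_CUBIC))
cv2.imwrite("pics/c6.png",np.hstack(ims))
E
```

```text
time: 12.05
tool_pos: [0.5429, -0.0852, 0.2335]
tool_rot: [3.129, 0.02, 2.697]
contact_force: [-0.3, -0.0, -0.7]
opening: 0.0237
foot [ 0.54420524 -0.08574936  0.11323392] axis [-0.00465357  0.00660926  0.99996733] [-0.30854856 -0.03627341 -0.71604821]
[-0.00120524  0.00074936 -0.00023392]
```

View pics/c6.png

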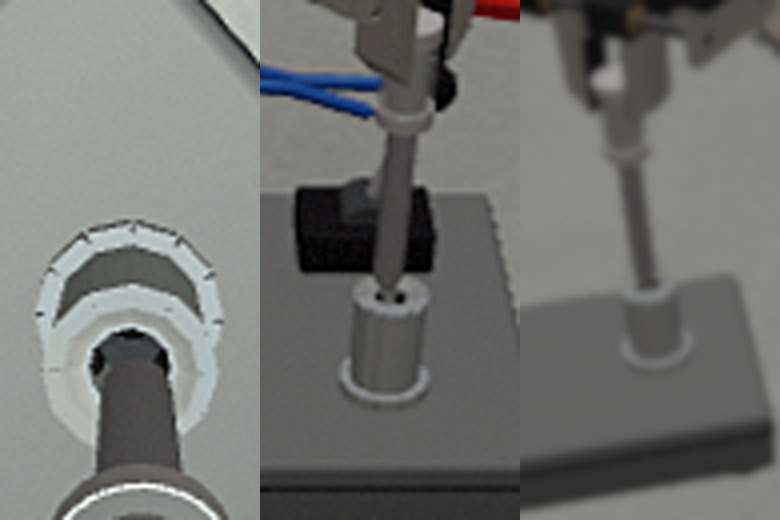

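The foot is at the mouth and centred to about 1 mm. From here I descend in small, force-checked steps.

```bash
python3 -m creep '[0,-0.0007,0,-0.003,0, 0,0,0,-0.002,0, 0,0,0,0,0]' 55
```

```text
time: 12.58
tool_pos: [0.5428, -0.0854, 0.2296]
tool_rot: [3.129, 0.023, 2.697]
contact_force: [0.3, -0.6, -0.9]
opening: 0.0239
```

```bash
python3 -m creep '[0,0,0,-0.002,0, 0,0,0,-0.002,0]'
```

```text
time: 12.82
tool_pos: [0.5429, -0.0854, 0.2255]
tool_rot: [3.129, 0.023, 2.697]
contact_force: [0.5, -0.1, -1.4]
opening: 0.0238
```

```bash
python3 -m creep '[0,0,0,-0.002,0, 0,0,0,-0.002,0]'
```

```text
time: 13.08
tool_pos: [0.543, -0.0855, 0.222]
tool_rot: [3.129, 0.024, 2.697]
contact_force: [-2.4, -0.1, 6.3]
opening: 0.0239
```

```bash
python3 -m creep '[0,0,0,-0.002,0]'
```

```text
time: 13.2
tool_pos: [0.5431, -0.0858, 0.2207]
tool_rot: [3.129, 0.025, 2.697]
contact_force: [-3.1, -0.5, 4.4]
opening: 0.0238
```

```bash
python3 -m creep '[0,0,0,-0.002,0]'
```

```text
time: 13.32
tool_pos: [0.5433, -0.086, 0.2198]
tool_rot: [3.129, 0.027, 2.697]
contact_force: [-2.0, 0.6, 8.8]
opening: 0.0238
```

```bash
python3 -m creep '[0,-0.001,0,-0.002,0]'
```

```text
time: 13.45
tool_pos: [0.5428, -0.0861, 0.2192]
tool_rot: [3.129, 0.029, 2.697]
contact_force: [-1.3, 1.6, 9.4]
opening: 0.0239
```

```bash
python3 -m creep '[0,-0.0005,0.0003,-0.0025,0]'
```

```text
time: 13.58
tool_pos: [0.5427, -0.086, 0.2181]
tool_rot: [3.129, 0.031, 2.697]
contact_force: [-1.5, 0.6, 5.4]
opening: 0.0241
```

```bash
python3 -m creep '[0,-0.0005,0.0003,-0.0025,0]'
```

```text
time: 13.7
tool_pos: [0.5423, -0.0859, 0.2167]
tool_rot: [3.129, 0.033, 2.697]
contact_force: [-1.9, -0.5, 5.5]
opening: 0.0237
```

```bash
python3 -m creep '[0,-0.0003,0,-0.0025,0, 0,0,0,-0.0025,0]'
```

```text
time: 13.95
tool_pos: [0.5424, -0.0861, 0.2135]
tool_rot: [3.129, 0.036, 2.697]
contact_force: [-1.8, 0.2, 4.4]
opening: 0.0239
```

```bash
python3 -m creep '[0,0,0,-0.003,0, 0,0,0,-0.003,0]'
```

```text
time: 14.2
tool_pos: [0.5425, -0.0862, 0.2093]
tool_rot: [3.128, 0.038, 2.697]
contact_force: [-2.4, -0.3, 7.3]
opening: 0.0242
```

```bash
python3 -m creep '[0,0,0,-0.003,0, 0,0,0,-0.003,0]'
```

```text
time: 14.45
tool_pos: [0.5426, -0.0862, 0.2052]
tool_rot: [3.128, 0.04, 2.698]
contact_force: [-2.5, 1.3, 8.5]
opening: 0.0238
```

```bash
python3 -m creep '[0,-0.0005,-0.0002,-0.0025,0, 0,-0.0003,0,-0.0025,0]'
```

```text
time: 14.7
tool_pos: [0.5431, -0.0865, 0.2044]
tool_rot: [3.127, 0.046, 2.698]
contact_force: [-5.0, 0.8, 17.5]
opening: 0.0234
```

```bash
python3 -m creep '[0,-0.0003,0,-0.0025,0, 0,-0.0003,0,-0.0025,0]'
```

```text
time: 14.95
tool_pos: [0.5433, -0.0868, 0.2044]
tool_rot: [3.126, 0.053, 2.698]
contact_force: [-4.7, 1.3, 16.0]
opening: 0.0237
```

```bash
python3 -m creep '[0,0,0,-0.0025,0, 0,0,0,-0.0025,0]'
```

```text
time: 15.2
tool_pos: [0.5438, -0.087, 0.2043]
tool_rot: [3.126, 0.058, 2.698]
contact_force: [-5.4, 1.1, 16.0]
opening: 0.0241
```

```bash
python3 -m creep '[0,-0.001,0.0003,0.0005,0, 0,-0.001,0.0003,0,0]'
python3 - <<'E'
from h import *
o=telemetry.observe(); f,a=footpred(o["tool_pos"],o["tool_rot"]); print("foot",f,"axis",a,o["contact_force"],o["torque"])
ims=[]
for n,(x,y) in {"wrist":(320,240),"side":(387,160),"scene":(255,195)}.items():
    c=read_camera(n)
    ims.append(cv2.resize(c["image"][y-65:y+65,x-32:x+33,::-1],None,fx=4,fy=4,interpolation=cv2.INTER_CUBIC))
cv2.imwrite("pics/c7.png",np.hstack(ims))
E
```

```text
time: 15.45
tool_pos: [0.5407, -0.0859, 0.2046]
tool_rot: [3.126, 0.056, 2.698]
contact_force: [-0.8, 0.7, 0.1]
opening: 0.0235
foot [ 0.54595434 -0.08800088  0.08443074] axis [-0.03817333  0.01926598  0.99908539] [-0.78705783  0.74988087  0.14234844] [0.12187215 0.23011856 0.02746793]
```

View pics/c7.png

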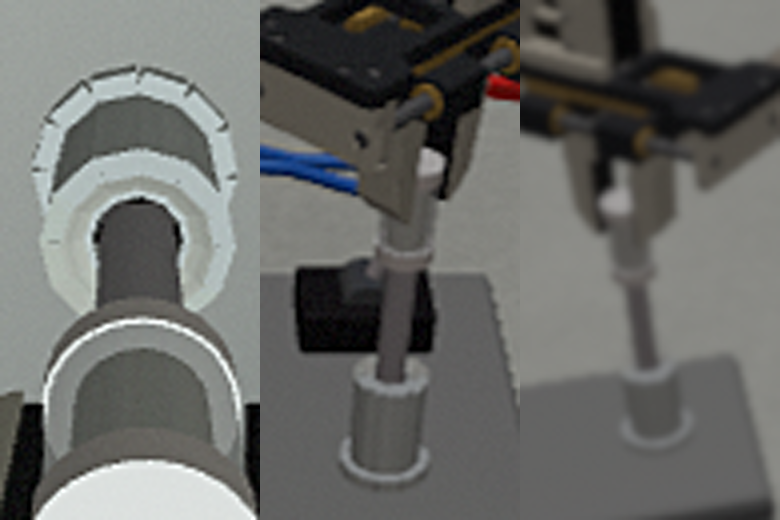

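```bash
python3 -m creep '[0,-0.0005,0,-0.002,0]';  python3 -m creep '[0,-0.0003,0,-0.003,0]'
```

```text
time: 15.72
tool_pos: [0.5416, -0.0864, 0.2044]
tool_rot: [3.126, 0.06, 2.698]
contact_force: [-3.2, 0.5, 18.7]
opening: 0.0239
time: 15.85
tool_pos: [0.5429, -0.0869, 0.2043]
tool_rot: [3.125, 0.066, 2.698]
contact_force: [-5.1, 2.0, 22.7]
opening: 0.024
```

```bash
python3 -m creep '[0,-0.0005,0.0005,-0.0035,0]'
```

```text
time: 15.98
tool_pos: [0.5438, -0.087, 0.2043]
tool_rot: [3.124, 0.072, 2.699]
contact_force: [-6.3, 0.1, 22.4]
opening: 0.0238
```

It stops hard at the same height, z 0.2043, under 16 to 22 N. That is well above the sliding and seal forces, and the depth is about 29 mm, inside the 24–48 mm range. So it is bottomed. I'll relieve the load, then release.

```bash
python3 -m creep '[0,-0.001,0.0003,0.001,0, 0,-0.001,0,0,0]'; python3 -m creep '[0.4,0,0,0,0, 0.5,0,0,0,0, 0.5,0,0,0,0]'
python3 - <<'E'
from h import *
o=telemetry.observe(); print(o["contact_force"],o["torque"])
ims=[]
for n,(x,y) in {"wrist":(320,240),"side":(387,160),"scene":(255,195)}.items():
    c=read_camera(n)
    ims.append(cv2.resize(c["image"][y-65:y+65,x-32:x+33,::-1],None,fx=4,fy=4,interpolation=cv2.INTER_CUBIC))
cv2.imwrite("pics/c8.png",np.hstack(ims))
E
```

```text
time: 16.23
tool_pos: [0.5412, -0.0865, 0.205]
tool_rot: [3.124, 0.071, 2.699]
contact_force: [-0.6, 2.3, 3.3]
opening: 0.0242
time: 16.6
tool_pos: [0.5424, -0.087, 0.2048]
tool_rot: [3.124, 0.073, 2.698]
contact_force: [-0.8, -0.2, 0.3]
opening: 0.045
[-0.81483538 -0.15209343  0.2601126 ] [-0.00042142  0.05928217  0.03891903]
```

View pics/c8.png

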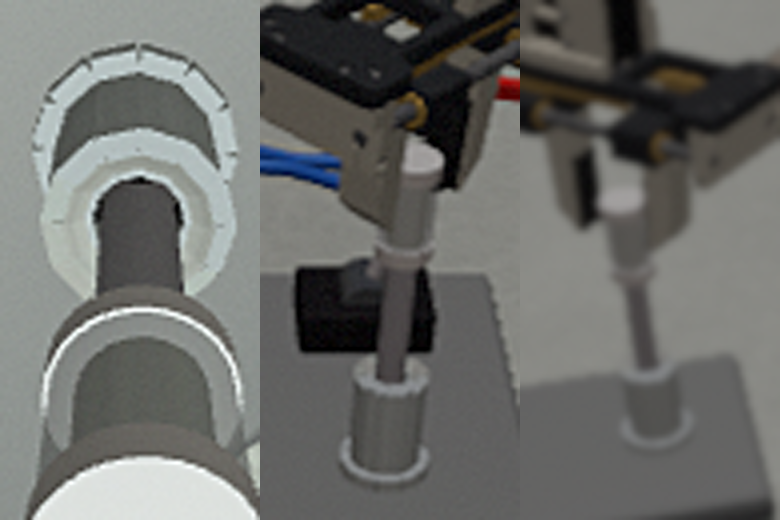

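```bash
python3 -m creep '[0.9,-0.001,0,0,0, 0.9,0,0,0.01,0, 0.9,0,0,0.01,0, 0.9,0,0,0.02,0, 0.9,0,0,0.03,0, 0.9,0,0,0.03,0, 0.9,0.02,-0.01,0,0, 0.9,0.02,-0.01,0,0, 0.9,0,0,0,0]'
python3 - <<'E'
from h import *
ims=[]
for n,(x,y) in {"side":(387,160),"scene":(255,195)}.items():
    c=read_camera(n)
    ims.append(cv2.resize(c["image"][y-65:y+65,x-32:x+33,::-1],None,fx=4,fy=4,interpolation=cv2.INTER_CUBIC))
cv2.imwrite("pics/c9.png",np.hstack(ims))
c=read_camera("wrist"); cv2.imwrite("pics/w9.png",c["image"][:,:,::-1])
np.savez("w9.npz",**{k:c[k] for k in ("fovy","cx","cy","R","t")})
E
```

```text
time: 17.88
tool_pos: [0.5823, -0.1073, 0.3153]
tool_rot: [3.123, 0.08, 2.699]
contact_force: [0.1, 0.4, 0.1]
opening: 0.0827
```

View pics/c9.png

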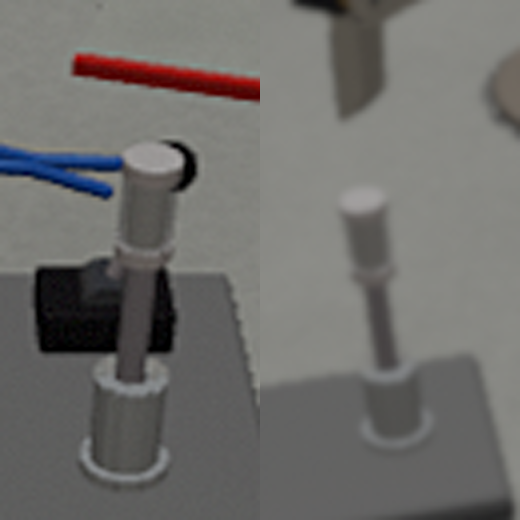

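View pics/w9.png

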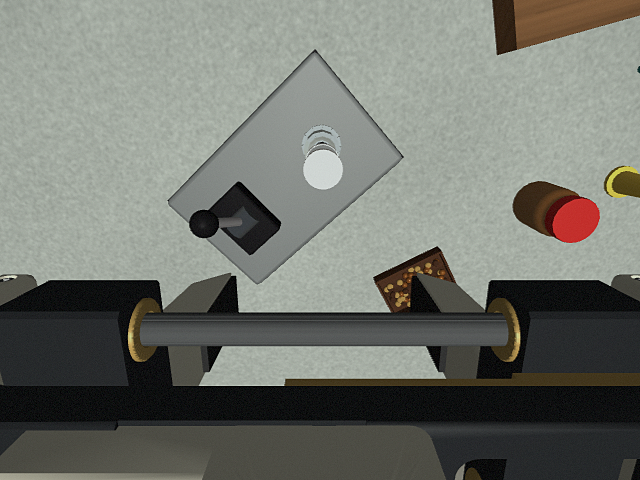

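Run:
```python
from h import *
w=dict(np.load("w9.npz")); s=read_camera("scene"); d=read_camera("side")
print(tri([(s,(248.75,179.75)),(d,(393.25,134.75)),(w,(323,169))]))
for z in (.224,.21,.24):
  for c,n in((s,"sc"),(d,"si"),(w,"w")): print(n,z,proj(c,[.543,-.085,z]))
print("ball", onplane(w,(204,223),.15), tri([(s,(200.5,207.5)),(d,(398,136.7)),(w,(204,223))]))
```

```text
(array([ 0.54151141, -0.08593496,  0.22368793]), array([ 0.33243434, -0.33777452, -0.30823246,  0.20078438, -0.15178816,
        0.03837287]))
sc 0.224 [249.34484483 179.65605808]
si 0.224 [392.02544453 134.92255345]
w 0.224 [325.08094481 170.53627636]
sc 0.21 [250.14029376 184.90221486]
si 0.21 [391.3902214 141.8280361]
w 0.21 [324.6261728  167.18965801]
sc 0.24 [248.4187945  173.54855702]
si 0.24 [392.76424607 126.89107436]
w 0.24 [325.66600093 174.84164139]
ball [ 0.55059317 -0.20866372  0.15      ] (array([ 0.55058572, -0.2089616 ,  0.15014494]), array([ 0.55155272, -0.37135999, -0.45312764,  0.52270071, -0.33256106,
        0.17639226]))
```

The tube is standing free. Its top is at (0.5415, -0.086, 0.2237), so it is upright and 29 mm deep. I'll close the fingers, which the lever push needs anyway, and press gently on the cap to make sure it is on the bottom and not wedged.

```bash
python3 -m creep '[0,-0.02,0.01,0,0, 0,-0.02,0.01,0,0, 0,0,0,0,0, 0,0,0,0,0, 0,0,0,0,0, 0,0,0,0,0, 0,0,0,0,0]' 20
python3 - <<'E'
from h import *
o=telemetry.observe(); T=Ro.from_euler('xyz',o["tool_rot"]); tip=o["tool_pos"]+T.apply([0,0,.025]); print("tip",tip,o["opening"],"to cap",np.array([.5415,-.086,.224])-tip)
E
```

```text
time: 19.0
tool_pos: [0.5402, -0.086, 0.315]
tool_rot: [3.123, 0.079, 2.699]
contact_force: [-0.1, 1.0, -0.1]
opening: 0.0169
tip [ 0.54213696 -0.08644458  0.29005185] 0.01693514748682203 to cap [-0.00063696  0.00044458 -0.06605185]
```

```bash
python3 -m creep '[0,0,0,-0.02,0, 0,0,0,-0.02,0, 0,0,0,-0.014,0, 0,0,0,0,0]'
python3 - <<'E'
from h import *
o=telemetry.observe(); T=Ro.from_euler('xyz',o["tool_rot"]); tip=o["tool_pos"]+T.apply([0,0,.025]); print("tip",tip,o["opening"],"to cap",np.array([.5415,-.086,.224])-tip)
E
```

```text
time: 19.5
tool_pos: [0.5408, -0.0864, 0.2594]
tool_rot: [3.123, 0.08, 2.699]
contact_force: [0.2, -1.0, -0.2]
opening: 0.0006
tip [ 0.54277509 -0.08687652  0.23446381] 0.0005908122369881819 to cap [-0.00127509  0.00087652 -0.01046381]
```

```bash
python3 -m creep '[0,-0.001,0.001,-0.004,0, 0,0,0,-0.003,0]'
```

```text
time: 19.75
tool_pos: [0.5404, -0.0856, 0.2533]
tool_rot: [3.123, 0.082, 2.699]
contact_force: [0.0, -0.9, -0.9]
opening: 0.0002
```

```bash
python3 -m creep '[0,0,0,-0.002,0]'
```

```text
time: 19.88
tool_pos: [0.5406, -0.0856, 0.2516]
tool_rot: [3.123, 0.083, 2.699]
contact_force: [0.4, 0.1, 0.2]
opening: 0.0005
```

```bash
python3 -m creep '[0,0,0,-0.002,0]'
```

```text
time: 20.0
tool_pos: [0.5407, -0.0856, 0.2497]
tool_rot: [3.123, 0.083, 2.699]
contact_force: [0.5, 0.2, 0.8]
opening: 0.0007
```

```bash
python3 -m creep '[0,0,0,-0.002,0]'
```

```text
time: 20.12
tool_pos: [0.5407, -0.0857, 0.2477]
tool_rot: [3.123, 0.084, 2.699]
contact_force: [-0.4, -0.4, -0.1]
opening: 0.0003
```

```bash
python3 -m creep '[0,0,0,-0.002,0]'
```

```text
time: 20.25
tool_pos: [0.5408, -0.0857, 0.2456]
tool_rot: [3.123, 0.084, 2.699]
contact_force: [-0.2, -0.1, 0.7]
opening: 0.0004
```

```bash
python3 -m creep '[0,0,0,-0.002,0]'
```

```text
time: 20.38
tool_pos: [0.5408, -0.0857, 0.2435]
tool_rot: [3.123, 0.084, 2.699]
contact_force: [0.4, -0.0, 0.3]
opening: 0.0006
```

Run:
```python
from h import *
ims=[]
for n,(x,y) in {"wrist":(320,260),"side":(390,150),"scene":(255,195)}.items():
    c=read_camera(n)
    ims.append(cv2.resize(c["image"][y-65:y+65,x-32:x+33,::-1],None,fx=4,fy=4,interpolation=cv2.INTER_CUBIC))
cv2.imwrite("pics/c10.png",np.hstack(ims))
```

```text
(no output)
```

View pics/c10.png

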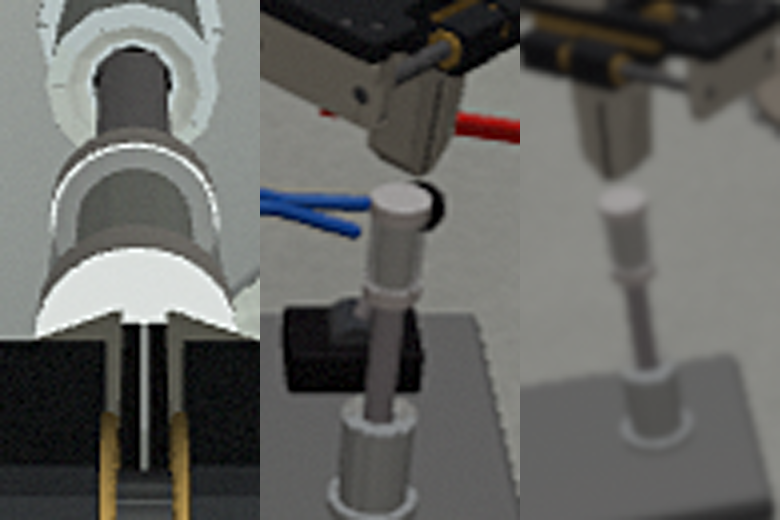

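Run:
```python
from h import *
s=read_camera("scene"); d=read_camera("side"); o=telemetry.observe()
print(tri([(s,(246,175)),(d,(397.5,128))]))
print("cap",tri([(s,(249,180)),(d,(393,134.3))]))
T=Ro.from_euler('xyz',o["tool_rot"]); tip=o["tool_pos"]+T.apply([0,0,.025]); print(tip, proj(s,tip),proj(d,tip))
print(o["contact_force"])
```

```text
(array([ 0.53614698, -0.0935657 ,  0.23344732]), array([-0.35186715, -0.61552494, -0.27548022,  0.48299392]))
cap (array([ 0.54197066, -0.08669385,  0.22372196]), array([-0.29032455, -0.49705698, -0.22740148,  0.39038618]))
[ 0.54288335 -0.08615319  0.21875492] [249.15215146 181.59531395] [391.97917476 137.2203382 ]
[-0.51096704  0.31228435  0.19984136]
```

The fingertips are still visibly above the cap: tip at about (397,128) and cap at (393,134) in the side view. I'll continue gently.

```bash
python3 -m creep '[0,0,0,-0.002,0, 0,0,0,-0.002,0]'
```

```text
time: 20.88
tool_pos: [0.5409, -0.0857, 0.2397]
tool_rot: [3.123, 0.084, 2.699]
contact_force: [0.5, 0.5, 0.8]
opening: 0.0003
```

```bash
python3 -m creep '[0,0,0,-0.002,0, 0,0,0,-0.002,0]'
```

```text
time: 21.12
tool_pos: [0.5409, -0.0857, 0.2353]
tool_rot: [3.123, 0.084, 2.699]
contact_force: [-0.3, -0.3, -0.1]
opening: 0.0004
```

```bash
python3 -m creep '[0,0,0,-0.002,0]'
```

```text
time: 21.25
tool_pos: [0.5408, -0.0857, 0.2331]
tool_rot: [3.123, 0.084, 2.699]
contact_force: [0.3, -0.4, 1.7]
opening: 0.0007
```

```bash
python3 -m creep '[0,0,0,-0.002,0]'
```

```text
time: 21.38
tool_pos: [0.5409, -0.0857, 0.231]
tool_rot: [3.123, 0.084, 2.699]
contact_force: [-0.3, -0.2, -0.2]
opening: 0.0005
```

```bash
python3 -m creep '[0,0,0,-0.002,0]'
```

```text
time: 21.5
tool_pos: [0.5409, -0.0857, 0.2288]
tool_rot: [3.123, 0.084, 2.699]
contact_force: [0.1, -0.5, 0.5]
opening: 0.0004
```

Run:
```python
from h import *
ims=[]
for n,(x,y) in {"wrist":(320,260),"side":(390,150),"scene":(255,195)}.items():
    c=read_camera(n)
    ims.append(cv2.resize(c["image"][y-65:y+65,x-32:x+33,::-1],None,fx=4,fy=4,interpolation=cv2.INTER_CUBIC))
cv2.imwrite("pics/c11.png",np.hstack(ims))
```

```text
(no output)
```

View pics/c11.png

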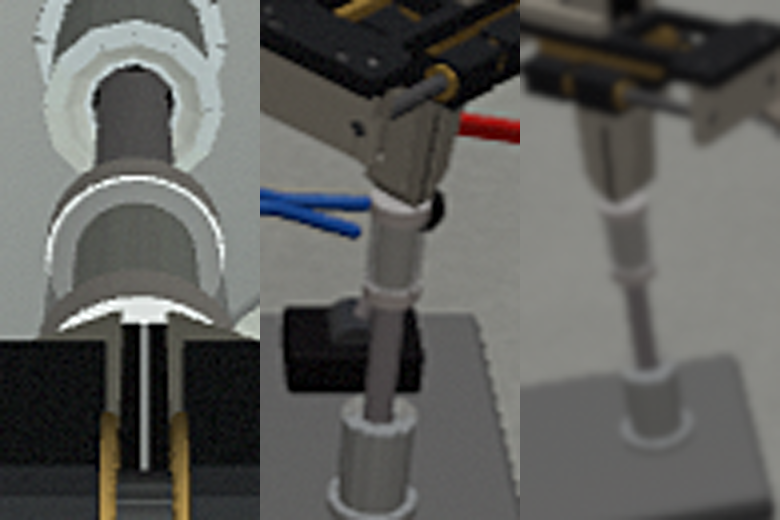

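```bash
python3 -m creep '[0,0,0,-0.002,0]'
```

```text
time: 21.78
tool_pos: [0.5412, -0.0858, 0.2274]
tool_rot: [3.123, 0.085, 2.699]
contact_force: [-0.1, -0.1, 6.0]
opening: 0.0006
```

```bash
python3 -m creep '[0,0,0,-0.002,0]'
```

```text
time: 21.9
tool_pos: [0.5421, -0.086, 0.227]
tool_rot: [3.122, 0.089, 2.699]
contact_force: [-0.8, -0.1, 13.7]
opening: -0.0
```

```bash
python3 -m creep '[0,0,0,-0.0015,0]'
```

```text
time: 22.02
tool_pos: [0.5431, -0.0863, 0.2272]
tool_rot: [3.121, 0.093, 2.699]
contact_force: [-1.1, -0.4, 9.0]
opening: 0.0005
```

The cap stays put under a purely axial 13.7 N, more than the 9 N sliding maximum, so the tube is on the bottom. Next I lift off, move to the lever's -x side and turn so a finger back faces the push direction (0.955, 0.297).

```bash
python3 -m creep '[0,-0.001,0,0.008,0, 0,0,0,0.02,0, 0,0,0,0.03,0, 0,-0.012,-0.035,0,-0.185, 0,-0.012,-0.035,0,-0.185, 0,-0.012,-0.035,0,-0.185, 0,-0.012,-0.035,0,-0.185, 0,0,0,0,-0.09, 0,0,0,0,0]'
python3 - <<'E'
from h import *
c=read_camera("wrist"); cv2.imwrite("pics/w12.png",c["image"][:,:,::-1])
c=read_camera("side"); cv2.imwrite("pics/s12.png",c["image"][:,:,::-1])
E
```

```text
time: 23.15
tool_pos: [0.4915, -0.2303, 0.2891]
tool_rot: [3.12, 0.093, 1.849]
contact_force: [0.0, 0.4, 0.6]
opening: 0.0008
```

View pics/w12.png

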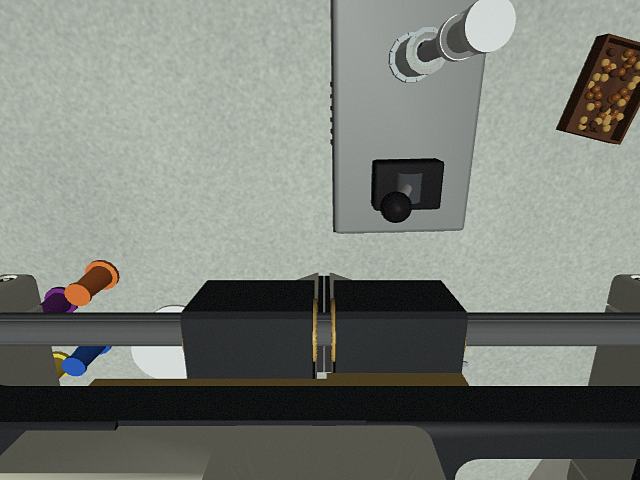

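View pics/s12.png

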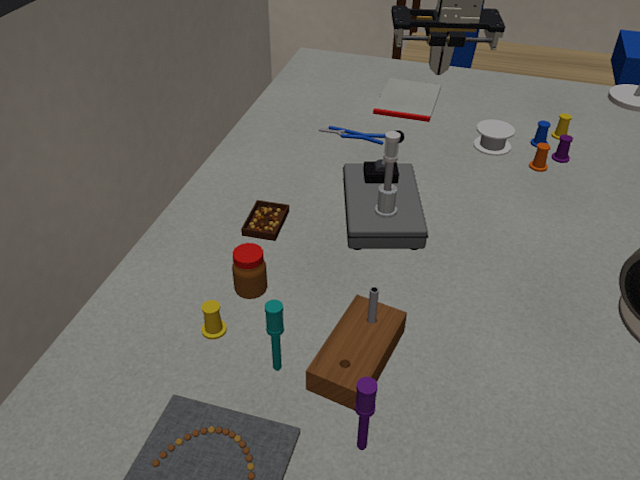

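The wrist view shows the ball at (396,207), the inlet with the tube at (425,45) and the unit aligned with the jaws.

Run:
```python
from h import *
c=read_camera("wrist"); o=telemetry.observe(); T=Ro.from_euler('xyz',o["tool_rot"])
b=onplane(c,(396,207),.15); print("ball",b,"toolz",T.apply([0,0,1]),"tooly",T.apply([0,1,0]),o["tool_pos"])
ux=np.array([.955,.297,0]);uy=np.array([-.297,.955,0])
d=b-o["tool_pos"]; print(d@ux,d@uy)
```

```text
ball [ 0.55165012 -0.20844549  0.15      ] toolz [ 0.04628737 -0.0838043  -0.99540661] tooly [0.96009581 0.27886914 0.0211671 ] [ 0.49176524 -0.22969666  0.28911679]
0.06350166295953837 0.0025090574267836036
```

```bash
python3 -m creep '[0,-0.001,0.004,-0.025,0, 0,0,0,-0.025,0, 0,0,0,-0.025,0, 0,0,0,-0.025,0, 0,0,0,-0.025,0, 0,0,0,-0.02,0, 0,0,0,0,0]'
python3 - <<'E'
from h import *
o=telemetry.observe(); T=Ro.from_euler('xyz',o["tool_rot"])
b=np.array([.5511,-.2087,.15]); print("toolz",T.apply([0,0,1]))
ux=np.array([.955,.297,0]);uy=np.array([-.297,.955,0])
d=b-o["tool_pos"]; print(d@ux,d@uy)
ims=[]
for n,(x,y) in {"side":(390,140),"scene":(205,200)}.items():
    c=read_camera(n)
    ims.append(cv2.resize(c["image"][y-65:y+65,x-50:x+50,::-1],None,fx=4,fy=4,interpolation=cv2.INTER_CUBIC))
cv2.imwrite("pics/c13.png",np.hstack(ims))
E
```

```text
time: 24.18
tool_pos: [0.492, -0.2222, 0.1413]
tool_rot: [3.118, 0.095, 1.867]
contact_force: [-0.1, -0.3, -0.1]
opening: 0.0007
toolz [ 0.04990167 -0.08427294 -0.99519239]
0.060441133419686606 -0.004684672107626383
```

View pics/c13.png

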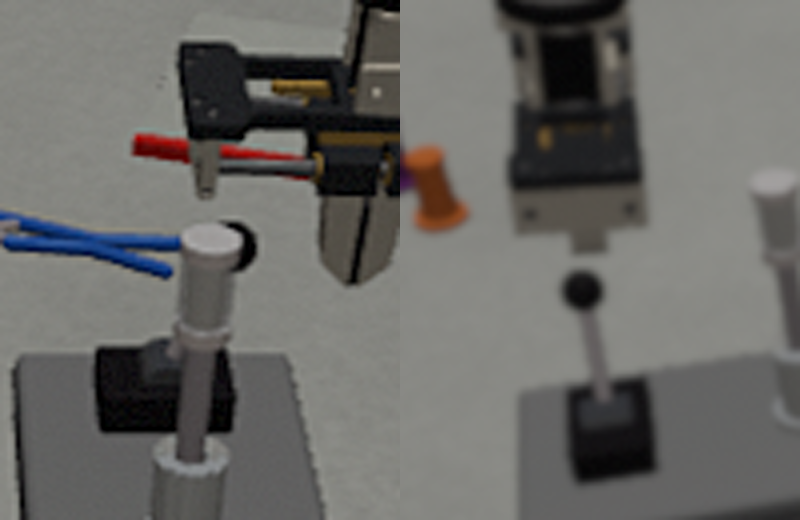

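```bash
python3 -m creep '[0,0.012,-0.001,0,0, 0,0.011,0.003,0,0, 0,0,0,0,0]'; python3 -m creep '[0,0.0096,0.003,0,0, 0,0.0096,0.003,0,0]'
python3 - <<'E'
from h import *
o=telemetry.observe()
ux=np.array([.955,.297,0]);uy=np.array([-.297,.955,0])
d=np.array([.5511,-.2087,.15])-o["tool_pos"]; print(d@ux,d@uy)
ims=[]
for n,(x,y) in {"side":(390,140),"scene":(205,200)}.items():
    c=read_camera(n)
    ims.append(cv2.resize(c["image"][y-65:y+65,x-50:x+50,::-1],None,fx=4,fy=4,interpolation=cv2.INTER_CUBIC))
cv2.imwrite("pics/c14.png",np.hstack(ims))
E
```

```text
time: 24.65
tool_pos: [0.5194, -0.2214, 0.1459]
tool_rot: [3.112, 0.102, 1.866]
contact_force: [0.1, 0.2, -0.2]
opening: 0.0006
time: 24.9
tool_pos: [0.5391, -0.2157, 0.1473]
tool_rot: [3.113, 0.103, 1.866]
contact_force: [-1.5, -1.2, 1.8]
opening: 0.0006
0.013593968145242354 0.0031415700625805646
```

View pics/c14.png

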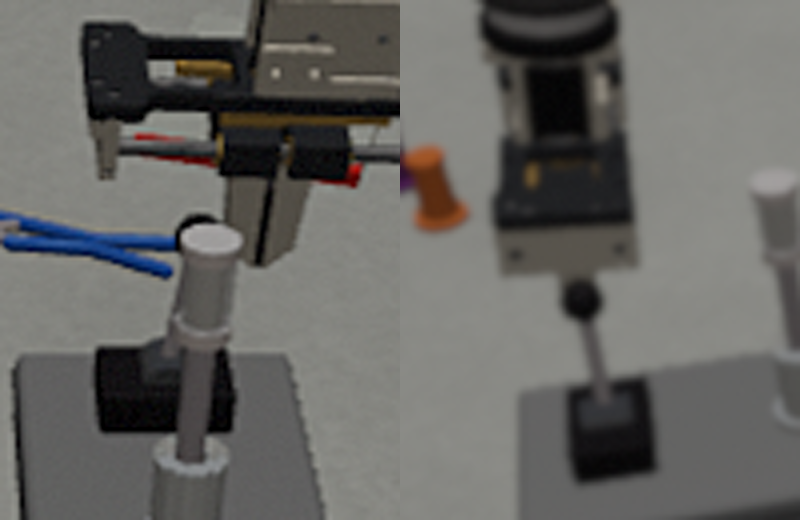

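Contact is made and the ball is moving, so I keep pushing.

```bash
python3 -m creep '[0,0.0115,0.0045,-0.003,0, 0,0.0115,0.0035,-0.002,0, 0,0.0115,0.0035,-0.001,0]'
python3 - <<'E'
from h import *
ims=[]
for n,(x,y) in {"side":(390,140),"scene":(205,200)}.items():
    c=read_camera(n)
    ims.append(cv2.resize(c["image"][y-65:y+65,x-50:x+50,::-1],None,fx=4,fy=4,interpolation=cv2.INTER_CUBIC))
cv2.imwrite("pics/c15.png",np.hstack(ims))
E
```

```text
time: 25.38
tool_pos: [0.5753, -0.2031, 0.1397]
tool_rot: [3.113, 0.102, 1.866]
contact_force: [-0.3, -0.2, -0.5]
opening: 0.0007
```

View pics/c15.png

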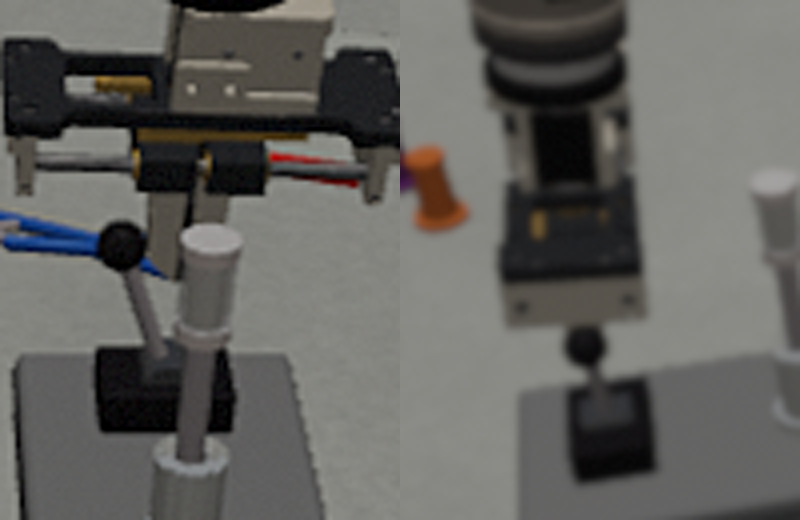

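```bash
python3 -m creep '[0,0.0075,0.0022,0,0, 0,0.0065,0.002,0,0]'
```

```text
time: 25.72
tool_pos: [0.5881, -0.1988, 0.1389]
tool_rot: [3.119, 0.1, 1.868]
contact_force: [-20.3, -6.5, 9.8]
opening: 0.0004
```

```bash
python3 -m creep '[0,0.003,0.001,0,0, 0,0.003,0.001,0,0]'
```

```text
time: 25.98
tool_pos: [0.5877, -0.199, 0.1391]
tool_rot: [3.134, 0.098, 1.868]
contact_force: [-15.1, -3.6, 7.4]
opening: 0.0005
```

The lever is at its end stop: 15–20 N reaction and no further movement. I'll hold briefly, back off and look.

```bash
python3 -m creep '[0,0,0,0,0, 0,0,0,0,0, 0,-0.01,-0.003,0,0, 0,-0.02,-0.006,0,0, 0,-0.03,-0.01,0,0, 0,-0.03,-0.01,0.01,0, 0,0,-0.02,0.04,0, 0,0,-0.02,0.04,0, 0,0,0,0,0]'
python3 - <<'E'
from h import *
for n in ("side","scene","wrist"):
    c=read_camera(n); cv2.imwrite(f"pics/{n}16.png",c["image"][:,:,::-1])
ims=[]
for n,(x,y) in {"side":(390,160),"scene":(225,215)}.items():
    c=cv2.imread(f"pics/{n}16.png")
    ims.append(cv2.resize(c[y-65:y+65,x-50:x+50],None,fx=4,fy=4,interpolation=cv2.INTER_CUBIC))
cv2.imwrite("pics/c16.png",np.hstack(ims))
E
```

```text
time: 27.1
tool_pos: [0.4924, -0.2695, 0.2313]
tool_rot: [3.134, 0.099, 1.868]
contact_force: [0.0, 0.6, 0.1]
opening: 0.0005
```

View pics/c16.png

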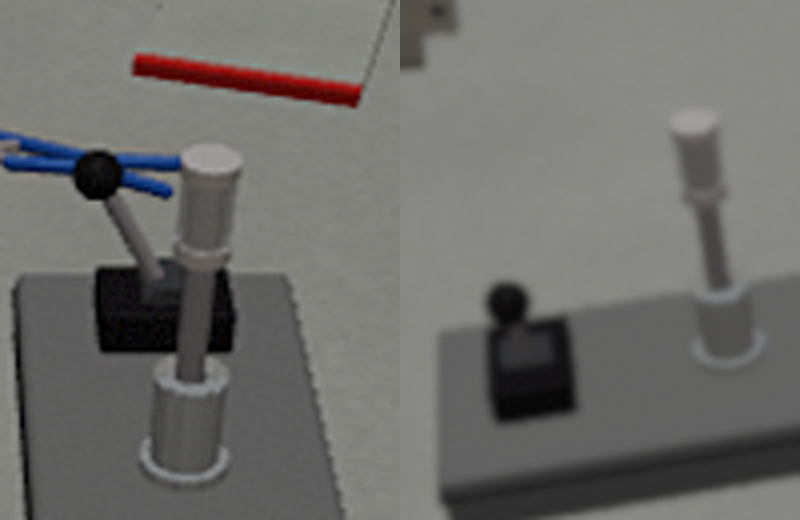

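View pics/scene16.png

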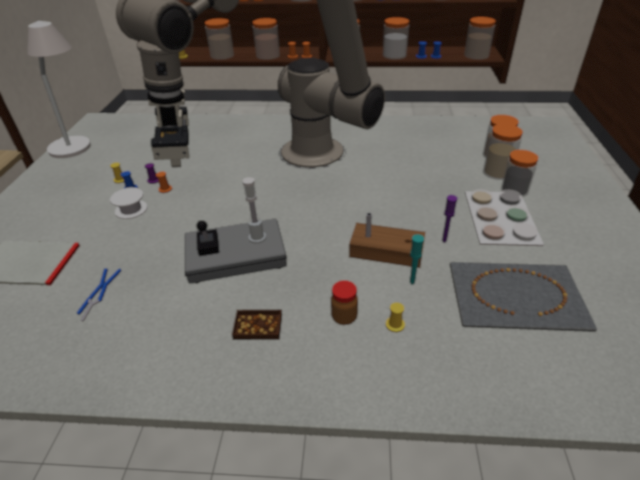

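Run:
```python
from h import *
s=read_camera("scene"); d=read_camera("side")
X,r=tri([(s,(201.75,225.5)),(d,(364.25,138.5))]); print(X,r)
ux=np.array([.955,.297,0]); p=(X-np.array([.5785,-.1996,.077])); print("angle",.5+np.arctan2(p@ux,p[2]))
print("cap",tri([(s,(223.75+(695-400)/4-48.75,180.5)),(d,(393,135))])[0])
```

```text
[ 0.61464389 -0.19053478  0.14600008] [-0.10993351 -0.17885412 -0.09727288  0.15885249]
angle 0.994569140592733
cap [ 0.54189766 -0.08737565  0.22209667]
```

The lever measures 0.99 rad. The tube's cap is at (0.542, -0.087, 0.222), so it is upright and seated, and the robot is clear. Handing in.

Run:
```python
from cell import workorder, telemetry
o=telemetry.observe(); print(o["time"],o["contact_force"]); print(workorder.hand_in())
```

```text
27.35 [0.36629589 0.96862544 0.42010782]
the job is handed in; nothing more can be done
None
```

I took the filter tube out of the stand, pushed it past the seal to the bottom of the inlet, swung the lever fully open, and handed in at 27.4 s. No verdict is reported.

**Tube:** it stopped about 29 mm below the mouth and did not move further under 16–23 N wrist force. After release, a 14 N press on the cap did not move it either. The tube stands free and upright, with its cap within about 3 mm of the inlet's axis. I could not see the check valve itself, so "fully home" rests on that hard stop.

**Lever:** it met its end stop at 15–20 N. From two views it measures about 0.99 rad, and the arm is clear of everything.

**Other things:** in the last scene picture the spare tube, spool, jar, tray and look-alikes are where they were at the start.

**What disagreed:**
- **Tilt:** the tool picked up to about 0.1 rad of tilt during the run, which I could not command away. The tube straightened when released.
- **Fingertips:** they touched the cap about 20 mm later than the stated 25 mm offset would give, so I felt for contact instead.
- **Heights:** the mouth triangulated at 105–107 mm instead of 113 mm. The tops of the filter tube and the spare came out 2–3 mm low.

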